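# Clamp the sample chamber shut with the reversible ratchet

### The arm

A 7-joint arm with a two-finger parallel gripper is mounted at the origin on the work surface. World frame = base frame: x ahead of the robot, y to its left, z up, the work surface at z = 0. Lengths are in m, angles in rad, forces in N, time in s.
With the tool pointing down it reaches from about 0.4 to 0.85 m from the base axis. Payload 4.5 kg.
Tool frame: the origin (TCP) lies between the finger pads; the fingertips stand 19 mm ahead of it and the grasp point (between the pads) is the TCP (r.nose_length is the distance from the TCP to the fingertips, in m); z points along the fingers, x is the direction in which the jaws open and shut, and the axes are right-handed (so a half turn about z gives the same grasp; the last joint's range is limited). The gripper opens to 88 mm and grips with 3 to 60 N. Pads are 18 mm wide; open, the fingers measure 123 mm over their backs; the gripper's body (75 mm by 187 mm) begins 45 mm behind the grasp point.
Start: joints at [1.159, 0.689, -0.195, 1.565, 0.157, 0.902, -0.215], TCP at [0.27, -0.564, 0.221] pointing down, gripper open.
Joint ranges: [-3.01, 3.01], [-0.46, 2.08], [-1.47, 1.51], [0.13, 2.56], [-1, 4.14], [0.04, 2.09], [-2.66, 2.66]. Speed limits (rad/s): [2.57, 2.57, 3.14, 3.14, 3.14, 3.14, 3.14].

### API

Orientations are given as a unit quaternion [x, y, z, w].
In Python, from plant import get_state, vision, r gives the robot as it stands.
- The arm moves only by the tool play_rows, never from a script. Its argument "deltas" is a list that holds one entry, the list of rows, each a list of 7 numbers: the gripper command: -1 is fully open, 1 is shut, values between are in proportion, then the shift along the tool's x, y, z normalised to -1 to 1, where 1 is 300 mm, then the turn, a rotation vector about the tool's x, y, z normalised to -1 to 1, where 1 is pi rad. A call has 1 to 5 rows; each row is the pose to reach, as a shift and turn from the pose measured when the call began, along the tool's axes at that moment, turning the shorter way round; what a row does not reach only later rows make up. A row lasts 1/8 s, in which the tool goes at most 62.5 mm and 10.7 degrees, less where a joint would pass 70% of its speed; a pose out of reach is approached as far as the arm can. A call with a number of a shift or a turn outside -1 to 1 is refused whole. A call with a gripper value outside its range is refused whole. The fingers move at their own pace and stop on an object; "force" is the grip in N (left out, the last holds). Time passes only in rows, so rows that repeat a pose let the fingers close. It gives the time, the measured TCP pose, the force and the opening at its end, in the units of the state.
- get_state(): the state, without advancing time (a new reading comes with each control period).
- vision.snapshot(name): name is "scene" or "top"; returns the picture (480x640x3 uint8, red, green, blue); there is no depth.
- vision.camera_model(name): a dict with "vfov" (degrees; the focal length in pixels is half the picture's height over the tangent of half this angle, whatever the lens; pixels are square), "cx", "cy" (the principal point, pixels), "k1" (the pictures are not rectified: a ray, as slopes to the right and down, at radius r is drawn at 1 + k1 r^2 times it, then the intrinsics apply), "world_to_cam" (4x4, takes a point from world to camera coordinates). Camera axes: x right, y up, looking along -z (the intrinsics and any distortion apply to the point x, -y, -z); pixel columns grow to the right and rows downward; lengths in m; the calibration is good to about 2 mm. A picture is of the moment at which its call begins. camera_model takes no time and is no camera call.
- r.finish_job(): hands the job in, once; it reports no verdict.
The state is a dict: "clock": time; "q": joint angles; "qd": joint speeds; "joint_torque": joint torques, N m; "tool_pos": TCP position; "eef_rot": TCP orientation; "contact_force": force on the tool from outside, world axes, zero at the start; "moment": the same for the moment, N m; "opening": opening from 0.0 (shut) to 1.0 (fully open).
Only numpy, scipy, OpenCV 4.12 (cv2) and the standard library are available. Lean on these libraries where they do the work, as an engineer would, in place of code of your own. Each camera call takes 0.05 s, during which the arm holds its last target.

### The job

The ratchet on the sample chamber's clamp is set to loosen. Flip its direction lever over to tightening, swing the handle all the way back anticlockwise to feel that it now free-wheels, then work the handle to and fro until the clamp foot presses the lid down and the tightening stroke takes about 10 N at the knob, and let go. Never slacken the screw, do not overtighten, and leave everything else on the bench where it is.

Things in the scene. Friction and masses are not known exactly. Their poses are not given: they have to be found in the camera images.
- clamp: bench clamp, fixed: round base plate (210 mm across, 12 mm thick, black top, white rim), two 16 mm pillars 78 mm to either side (+y, -y), a bridge at 112 to 127 mm, an upright spindle in the middle with the ratchet on top. Origin: on the spindle axis at bench level; z up; +x is where the handle points when joint handle = 0.
- head_top (a point): on the spindle axis, on top of the steel ratchet head (161 mm above the bench), which turns with the handle: a flat disc of 47 mm radius, running out to 78 mm along the handle, 54 mm wide there. Only the lever stands on it. The handle bar (20 mm wide, top at 160 mm) goes on to the knob.
- handle (a joint): angle of the ratchet handle, rad, POSITIVE CLOCKWISE seen from above, stops at -0.6 and +0.6. It turns the spindle only the way the lever is set and free-wheels the other way, 19 teeth a turn (up to 0.35 rad idle before it bites). Felt at the knob: free-wheeling 0.5 to 4 N; driving with the foot in the air about 6.5 N; then 4.5 N more for each 100 N of foot push.
- knob_grip (a point): on the axis of the handle's upright black knob, at the height to grip it, 189 mm above the bench. The knob is 25 mm across, 50 mm high (161 to 211 mm above the bench), 140 mm from the spindle axis, and spins freely on the handle. A pull of about 10 N here while turning (80 N on the lid) is right; 8.3 N (40 N) is the least, 13.8 N (160 N) too much; standing still, 3 to 6 N. The screw holds by itself when let go.
- lever (a joint): direction lever, rad, turns clockwise from above when growing: -0.55 (stop) = set to loosen (handle drives anticlockwise), +0.55 (stop) = set to tighten (handle drives clockwise); over 0.3 counts as flipped. It stays where it is left; moving it takes about 5 N at the tip. Starts near -0.53.
- lever_pivot (a point): pivot of the direction lever, 58 mm out from the spindle axis along the handle, half-way up the lever.
- lever_tip (a point): near the free end of the dark direction lever, half-way up. The lever is an upright fin 9 mm thick, 20 mm high (164 to 185 mm above the bench) lying across the ratchet head; it points from its pivot back towards the spindle axis. This point is 54 mm from the pivot, 8 mm short of the end. It lies about 27 mm off the handle's centre line, and as far on the other side once flipped.
- spindle (a joint): spindle angle, rad, positive when tightened (clockwise from above), 0 at the start; it never turns freely. Each rad lowers the foot by 6.4 mm.
- foot_face (a point): centre of the underside of the round steel pressure foot (44 mm across) under the bridge; it starts 88 mm above the bench and goes straight down as the spindle is tightened.
- chamber: squat glass sample chamber, 108 mm across, fixed on the clamp's base plate on the spindle axis; its steel lid lies on a springy rubber gasket of unknown thickness (lid top 76 to 83 mm above the bench). From first touch the foot's push on the lid grows by about 270 N per rad of the spindle. Origin: centre of its underside, 12 mm above the bench.
- beaker: empty glass beaker, 68 mm across, 95 mm high; origin under its centre
- grease_jar: small grey screw-top jar, 52 mm across, 55 mm high; origin under its centre
- screwdriver: screwdriver lying on the bench, about 200 mm long; origin underneath
- spanner: steel spanner lying flat, about 180 mm long; origin underneath
- spare_flange: loose steel ring lying flat, 68 mm across, 14 mm high; origin under its centre
- marker: white marker pen lying down, 110 mm long, 16 mm thick; origin underneath

How it is judged:
On the way, in this order (a step that is already met when the one before it is completed fails the run):
1. the direction lever is flipped to tightening (value of joint lever above 0.3 rad), for 0.2 s.
2. the handle has been swung back anticlockwise to near its stop, free-wheeling: the spindle has not been turned by it (value of joint handle below -0.45 rad and value of joint spindle between -0.12 and 0.6 rad), for 0.1 s.
3. the foot presses the lid (contact force between clamp and chamber above 40 N), for 0.2 s.
At the end, for the whole second after the job is handed in: the foot presses the lid with 40 to 160 N, the lever still stands at tightening (over 0.3 rad), handle and spindle are at rest (under 0.05 rad/s) (contact force between clamp and chamber between 40 and 160 N and value of joint lever above 0.3 rad and velocity of joint handle between -0.05 and 0.05 rad/s and velocity of joint spindle between -0.05 and 0.05 rad/s); the robot touches nothing.
It fails at once if the spindle is slackened (turned back more than 0.12 rad from its start) (value of joint spindle below -0.12 rad).
It fails at once if the lid is overtightened (more than 160 N) (contact force between clamp and chamber above 160 N).
It fails at once if another thing on the bench is moved by more than 20 mm (distance of any of beaker, grease_jar, screwdriver, spanner, spare_flange, marker from where it was at the start of the episode above 0.02 m).
It also fails if it takes over 72 s, if anything falls off the work surface, if the arm or the gripper's body presses on something with over 40 N, if the wrist force passes 120 N, or if a joint passes its speed limit or range.

## Working session

There is one attempt and no reset: what is moved stays moved. The work goes in short steps, Python scripts to look and compute and a tool call to move; the robot and the scene stay as the last step left them, time stands still between calls to the robot, and variables do not carry over. Pictures are saved under pics/ and viewed, and the job is handed in when it is done.

Besides the shell and the picture viewer there is one more tool, called after "Emit:" by a JSON object that holds its "method" and its "body". play_rows: Moves the arm, as the interface text tells. Scaled input: -1 to 1 covers 300 mm each way for a shift and pi rad each way for a turn. Its arguments: {"type":"object","properties":{"deltas":{"type":"array"},"force":{"type":"number"}},"required":["deltas"]}

```bash
ls; mkdir -p pics; python3 - <<'E'
from plant import get_state, vision, r
import cv2
for n in ("scene","top"):
    im=vision.snapshot(n); cv2.imwrite(f"pics/{n}0.png",im[:,:,::-1])
    print(vision.camera_model(n))
print(get_state())
E
```

```text
pics
{'vfov': 48.35301417327346, 'cx': 319.85316912422826, 'cy': 237.6516686195168, 'k1': -0.027928752121594222, 'world_to_cam': array([[ 0.83513563,  0.54994874,  0.01024015, -0.53517145],
       [-0.30011553,  0.43998687,  0.84637003,  0.04339195],
       [ 0.4609546 , -0.709907  ,  0.53249687, -1.60772527],
       [ 0.        ,  0.        ,  0.        ,  1.        ]])}
{'vfov': 42.209073291641175, 'cx': 324.5852350055996, 'cy': 244.19818826751458, 'k1': -0.1010793419486872, 'world_to_cam': array([[-0.00361013, -0.99995585, -0.00867502,  0.04715067],
       [ 0.98114672, -0.00521826,  0.19319389, -0.64242544],
       [-0.19323063, -0.00781402,  0.98112225, -1.21554646],
       [ 0.        ,  0.        ,  0.        ,  1.        ]])}
{'clock': 0.1, 'q': array([ 1.15880402,  0.68992119, -0.19451363,  1.56620073,  0.15730015,
        0.90252074, -0.21509504]), 'qd': array([ 6.54087160e-05, -1.75200089e-03, -2.30674437e-03, -3.42763012e-03,
       -3.56391037e-04, -5.36181930e-04,  7.78038174e-04]), 'joint_torque': array([-2.52886515e-03, -5.28493917e+01, -1.27111450e+00, -1.53834432e+01,
       -5.25331171e-02,  2.03363350e-03,  2.40971940e-05]), 'tool_pos': array([ 0.26918477, -0.56340994,  0.21998742]), 'eef_rot': array([ 8.45942217e-01, -5.33273923e-01, -7.33178407e-04, -3.88633162e-04]), 'contact_force': array([-0.4941466 ,  0.17042418, -0.28955258]), 'moment': array([ 0.00593002, -0.04756437, -0.00357863]), 'opening': 0.9987638496942928}
```

View pics/scene0.png

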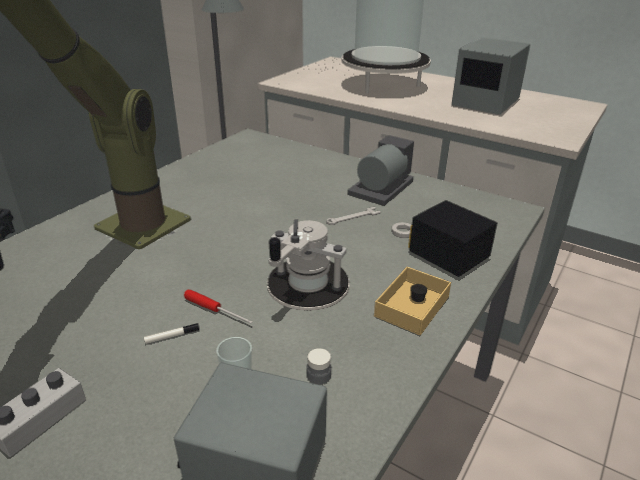

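View pics/top0.png

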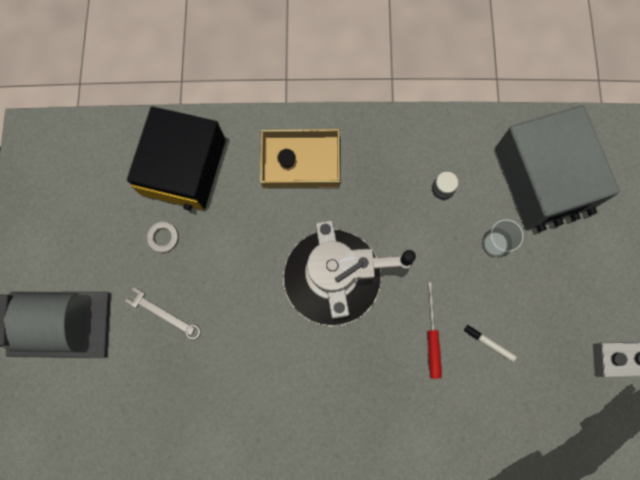

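The top view shows the knob at about (408,258), pointing towards -y. The head is at about (333,266) and the lever runs from (366,262) to (338,278). I'll zoom in and measure.

```bash
cat > h.py <<'E'
import numpy as np, cv2
from plant import get_state, vision, r
from scipy.spatial.transform import Rotation as R
def cam(n):
    m=vision.camera_model(n); f=240/np.tan(np.radians(m['vfov']/2))
    return m,f
def proj(n,P):
    m,f=cam(n); P=np.atleast_2d(P); c=P@m['world_to_cam'][:3,:3].T+m['world_to_cam'][:3,3]
    s=np.c_[c[:,0]/-c[:,2],-c[:,1]/-c[:,2]]; rr=(s**2).sum(1,keepdims=True)
    return s*(1+m['k1']*rr)*f+[m['cx'],m['cy']]
def ray(n,uv):
    m,f=cam(n); d=(np.array(uv,float)-[m['cx'],m['cy']])/f; s=d.copy()
    for _ in range(20): s=d/(1+m['k1']*(s@s))
    T=m['world_to_cam']; o=-T[:3,:3].T@T[:3,3]
    return o,T[:3,:3].T@np.array([s[0],-s[1],-1])
def onz(n,uv,z):
    o,d=ray(n,uv); return o+d*(z-o[2])/d[2]
E
python3 - <<'E'
from h import *
a=cv2.imread('pics/top0.png')[205:335,270:430]; cv2.imwrite('pics/topz0.png',cv2.resize(a,None,fx=5,fy=5*0.92*1.0,interpolation=cv2.INTER_CUBIC)[:600])
a=cv2.imread('pics/scene0.png')[205:315,255:365]; cv2.imwrite('pics/scenez0.png',cv2.resize(a,None,fx=5,fy=5,interpolation=cv2.INTER_CUBIC))
im=cv2.imread('pics/top0.png')
# base plate: dark contour; 
g=im.max(2); m=((g<45)*255).astype('uint8'); 
n,l,s,c=cv2.connectedComponentsWithStats(m)
for i in range(1,n):
    if s[i,4]>60 and 250<c[i,0]<450 and 200<c[i,1]<340: print(s[i],c[i])
k=[i for i in range(1,n) if s[i,4]>60 and 395<c[i,0]<420 and 240<c[i,1]<275]
for i in k: print('knob',onz('top',c[i],0.205))
E
```

```text
[336 231  31  17 281] [349.53736655 239.74377224]
[ 285  234   33   63 1002] [298.48502994 264.83732535]
[401 251  14  14 145] [407.57241379 257.36551724]
[ 317  269   63   55 1057] [356.48060549 299.87038789]
knob [ 0.58945397 -0.1075092   0.205     ]
```

View pics/topz0.png

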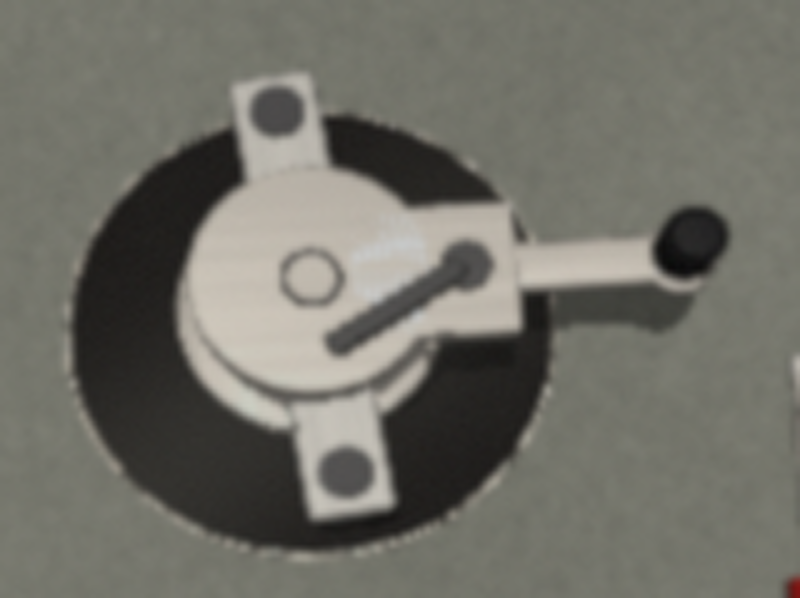

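View pics/scenez0.png

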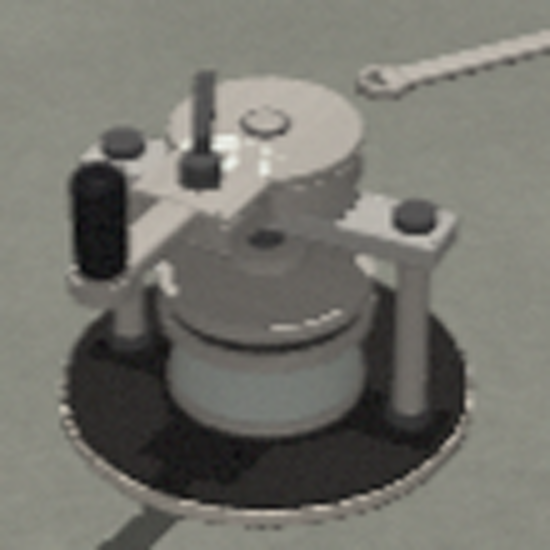

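```bash
python3 - <<'E'
from h import *
Z=lambda x,y:(270+(x+.5)/5-.5,205+(y+.5)/4.6-.5)
c=onz('top',Z(311,277),.163); p=onz('top',Z(466,264),.185); e=onz('top',Z(335,345),.185)
b1=onz('top',Z(278,110),.130); b2=onz('top',Z(347,471),.130); k=onz('top',Z(697,235),.211)
print('c',c,'bolts mid',(b1+b2)/2,np.linalg.norm(b1-b2)); print('piv',p,'end',e,np.linalg.norm(p-e),'knob',k)
d=b1-b2; print('bridge dir',np.degrees(np.arctan2(d[1],d[0])))
for n,v in (('knob',k-c),('piv',p-c),('lev',e-p)): print(n,np.linalg.norm(v[:2]),np.degrees(np.arctan2(v[1],v[0])))
# scene triangulation
S=lambda x,y:(255+(x+.5)/5-.5,205+(y+.5)/5-.5)
for n,uv,z in(('c',S(265,118),.163),('knobtop',S(99,178),.211),('lev pivot',S(201,160),.185)): print(n,onz('scene',uv,z))
E
```

```text
c [0.5833193  0.03007203 0.163     ] bolts mid [0.58383956 0.02955267 0.13      ] 0.15575620527152856
piv [ 0.58472071 -0.02707713  0.185     ] end [0.55221388 0.02150077 0.185     ] 0.058450885243325916 knob [ 0.59145703 -0.10941977  0.211     ]
bridge dir 9.523318939459992
knob 0.13972896854553857 -86.66124242120328
piv 0.05716633394904902 -88.59528056356287
lev 0.058450885243325916 123.78921164687446
c [0.58056138 0.03519546 0.163     ]
knobtop [ 0.59502515 -0.11101637  0.211     ]
lev pivot [ 0.59807374 -0.04116024  0.185     ]
```

```bash
cat >> h.py <<'E'
def row(P,yaw=None):
    "delta to world P with tool down, tool x at yaw (deg)"
    s=get_state(); q=R.from_quat(s['eef_rot']); d=q.inv().apply(np.array(P)-s['tool_pos'])/.3
    if yaw is None: t=np.zeros(3)
    else:
        y=np.radians(yaw); T=R.from_matrix(np.array([[np.cos(y),np.sin(y),0],[np.sin(y),-np.cos(y),0],[0,0,-1]]))
        t=(q.inv()*T).as_rotvec()/np.pi
    return np.round(np.r_[d,t],3)
def tcp():
    s=get_state(); q=R.from_quat(s['eef_rot']).as_matrix()
    print(round(s['clock'],2),s['tool_pos'].round(4),'yaw',np.degrees(np.arctan2(q[1,0],q[0,0])).round(1),'F',s['contact_force'].round(2),'op',round(s['opening'],3))
E
python3 - <<'E'
from h import *
tcp(); print(row([.385,-.27,.26],0),row([.5,.016,.26],0))
E
```

```text
0.1 [ 0.2692 -0.5634  0.22  ] yaw -64.5 F [-0.49  0.17 -0.29] op 0.999
[-0.716 -0.77  -0.132 -0.     0.    -0.358] [-1.411 -1.527 -0.131 -0.     0.    -0.358]
```

Emit:
{"method": "play_rows", "body": {"deltas": [[[1,0,0,-0.13,0,0,0],[1,-0.24,-0.26,-0.13,0,0,-0.08],[1,-0.4,-0.43,-0.13,0,0,-0.18],[1,-0.56,-0.6,-0.13,0,0,-0.28],[1,-0.716,-0.77,-0.132,0,0,-0.358]]], "force": 30}}

```text
clock: 0.72
tool_pos: [0.3612, -0.3289, 0.2595]
eef_rot: [0.983, -0.183, -0.001, -0.001]
contact_force: [1.2, 0.2, 0.5]
opening: 0.454
```

```bash
python3 - <<'E'
from h import *
tcp(); print(row([.5,.016,.26],0))
E
```

```text
0.72 [ 0.3612 -0.3289  0.2595] yaw -21.1 F [1.2  0.15 0.46] op 0.454
[ 0.017 -1.239 -0.    -0.     0.    -0.117]
```

Emit:
{"method": "play_rows", "body": {"deltas": [[[1,0.01,-0.2,0,0,0,-0.06],[1,0.01,-0.4,0,0,0,-0.117],[1,0.01,-0.6,0,0,0,-0.117],[1,0.015,-0.8,0,0,0,-0.117],[1,0.015,-0.95,0,0,0,-0.117]]]}}

```text
clock: 1.35
tool_pos: [0.4688, -0.062, 0.2597]
eef_rot: [1.0, 0.0, -0.0, -0.001]
contact_force: [0.7, -0.6, -0.2]
opening: 0.003
```

```bash
python3 - <<'E'
from h import *
tcp(); print(row([.508,.016,.24],0),row([.508,.016,.187],0))
E
```

```text
1.35 [ 0.4688 -0.062   0.2597] yaw 0.0 F [ 0.72 -0.62 -0.23] op 0.003
[ 0.131 -0.26   0.066 -0.001  0.     0.   ] [ 0.131 -0.26   0.243 -0.001  0.     0.   ]
```

Emit:
{"method": "play_rows", "body": {"deltas": [[[1,0.07,-0.15,0,0,0,0],[1,0.131,-0.26,0.06,0,0,0],[1,0.131,-0.26,0.15,0,0,0],[1,0.131,-0.26,0.24,0,0,0],[1,0.131,-0.26,0.24,0,0,0]]]}}

```text
clock: 1.98
tool_pos: [0.5063, 0.0158, 0.1863]
eef_rot: [1.0, 0.001, -0.003, -0.001]
contact_force: [0.6, 0.3, 0.3]
opening: 0.005
```

```bash
python3 - <<'E'
from h import *
tcp(); print(row([.58,.016,.187],0))
im=vision.snapshot('top')[:,:,::-1]; cv2.imwrite('pics/t1.png',cv2.resize(im[205:325,270:430],None,fx=5,fy=5,interpolation=cv2.INTER_CUBIC))
im=vision.snapshot('scene')[:,:,::-1]; cv2.imwrite('pics/s1.png',cv2.resize(im[170:290,230:380],None,fx=5,fy=5,interpolation=cv2.INTER_CUBIC))
E
```

```text
1.98 [0.5063 0.0158 0.1863] yaw 0.1 F [0.58 0.31 0.33] op 0.005
[ 0.246 -0.    -0.004 -0.     0.002  0.   ]
```

View pics/t1.png

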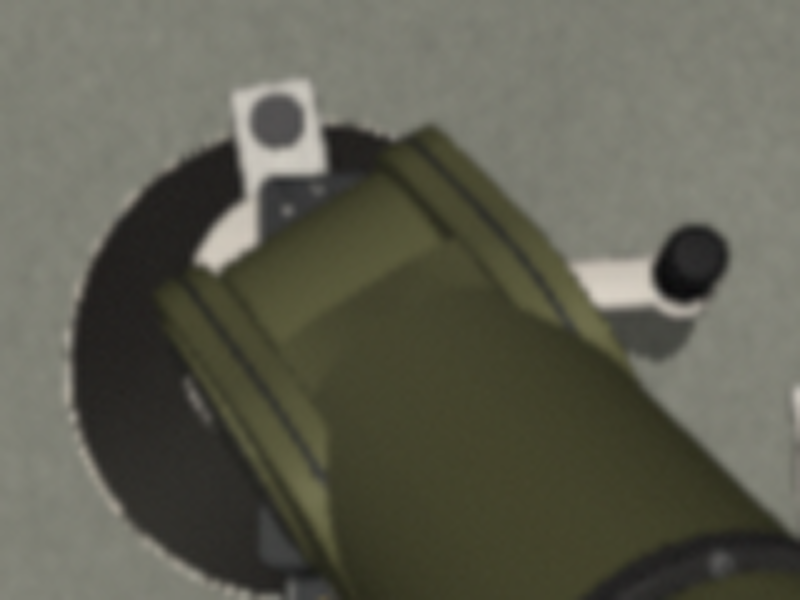

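View pics/s1.png

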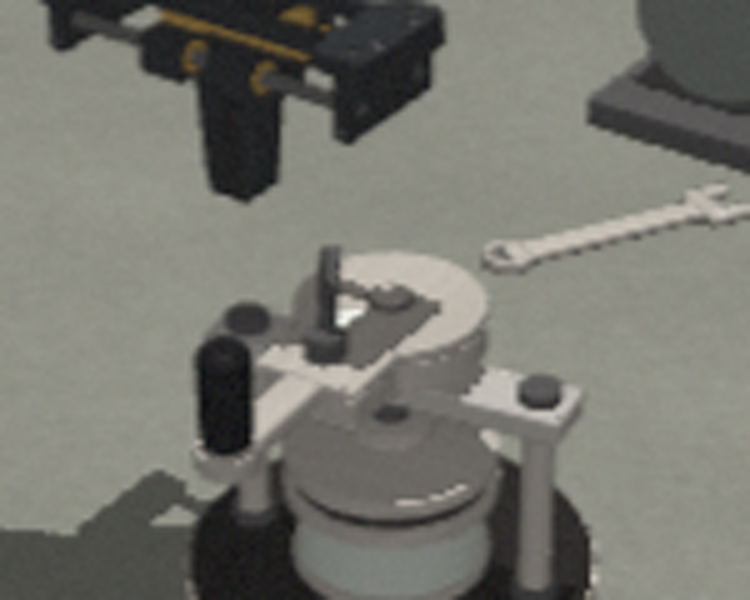

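```bash
python3 - <<'E'
from h import *
for P in ([.506,.016,.168],[.489,.007,.168],[.524,.007,.168],[.556,.017,.185],[.586,-.028,.185],[.583,.03,.163]):
    print(P,((proj('scene',[P])[0]-[230,170])*5).round())
E
```

```text
[0.506, 0.016, 0.168] [239. 254.]
[0.489, 0.007, 0.168] [200. 252.]
[0.524, 0.007, 0.168] [257. 273.]
[0.556, 0.017, 0.185] [323. 253.]
[0.586, -0.028, 0.185] [319. 312.]
[0.583, 0.03, 0.163] [386. 297.]
```

```bash
python3 - <<'E'
from h import *
print(r.nose_length, [a for a in dir(r) if a[0]!='_'])
im=vision.snapshot('scene')[:,:,::-1]; cv2.imwrite('pics/s2.png',im)
im=vision.snapshot('top')[:,:,::-1]; cv2.imwrite('pics/t2.png',im)
print(onz('top',(322.4,240.4),.25)); 
E
```

```text
0.019 ['Unreachable', 'finish_job', 'nose_length']
[0.61257084 0.0465995  0.25      ]
```

View pics/s2.png

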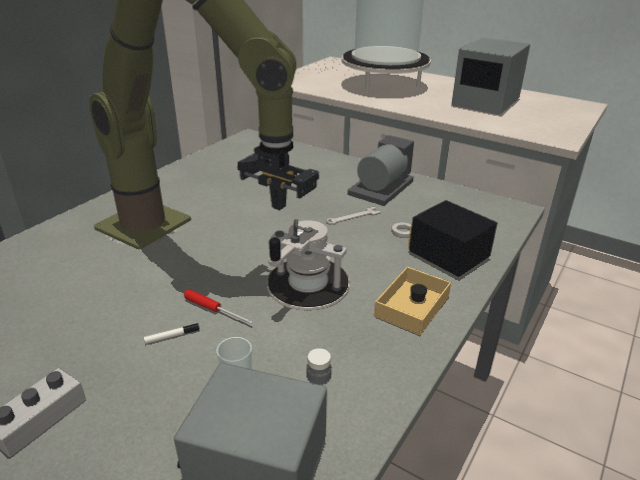

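View pics/t2.png

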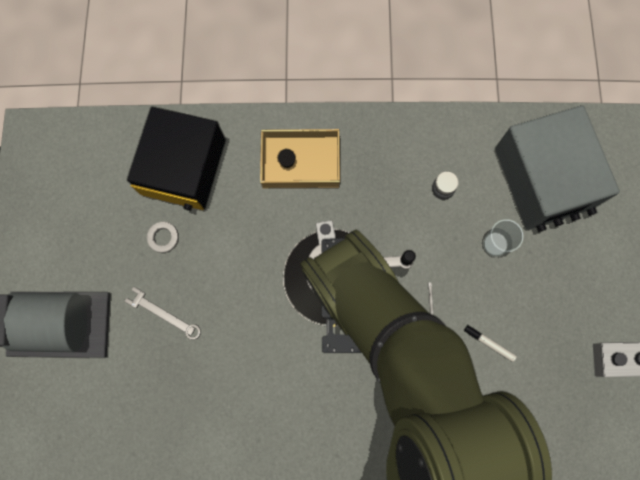

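```bash
python3 - <<'E'
from h import *
for z in (.2,.23,.26,.3): print(z,onz('top',(341,240),z)[:2],onz('top',(341,353),z)[:2])
for z in (.14,.168,.2,.22,.24): print(z,onz('scene',(279,208),z))
# flipped check: known scene objects: robot base corners, base origin
print(proj('scene',[[0,0,0],[.583,.03,0]]),proj('top',[[.583,.03,0]]))
E
```

```text
0.2 [0.6233024  0.01307407] [0.4186156  0.01476626]
0.23 [0.6171876  0.01364403] [0.41799761 0.01529078]
0.26 [0.61107279 0.01421399] [0.41737961 0.0158153 ]
0.3 [0.60291972 0.01497394] [0.41655561 0.01651465]
0.14 [0.43857478 0.10878889 0.14      ]
0.168 [0.46974794 0.06893104 0.168     ]
0.2 [0.50537441 0.0233792  0.2       ]
0.22 [ 0.52764096 -0.0050907   0.22      ]
0.24 [ 0.5499075  -0.03356059  0.24      ]
[[142.44911351 223.26766538]
 [307.36253785 284.16437494]] [[331.62663124 277.22312047]]
```

```bash
python3 - <<'E'
from h import *
im=cv2.imread('pics/s2.png'); a=cv2.resize(im[130:250,220:340],None,fx=5,fy=5,interpolation=cv2.INTER_CUBIC)
a=cv2.convertScaleAbs(a,alpha=2)
for P in [[.489,.007,.167],[.524,.007,.167],[.524,.025,.167],[.489,.007,.231],[.524,.007,.231],[.6,.016,.231],[.413,.016,.231]]:
    u=(proj('scene',[P])[0]-[220,130])*5; cv2.circle(a,tuple(int(x) for x in u),4,(0,0,255),-1)
cv2.imwrite('pics/s2z.png',a)
E
```

```text
(no output)
```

View pics/s2z.png

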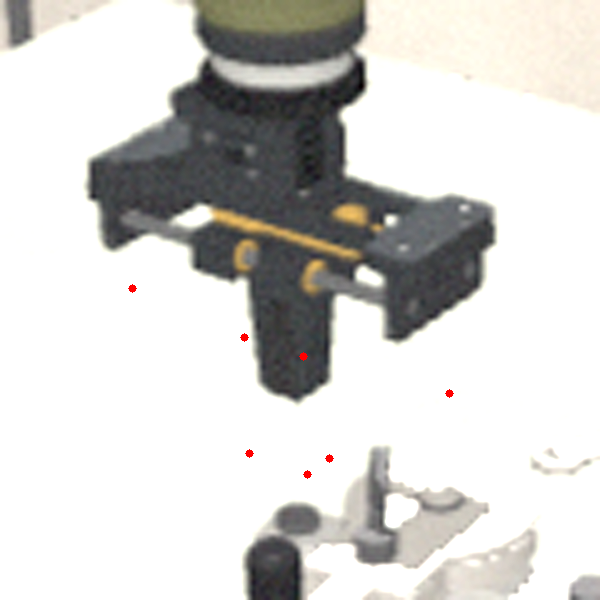

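```bash
python3 - <<'E'
from h import *
im=cv2.imread('pics/t2.png'); a=cv2.resize(im[225:365,290:420],None,fx=4.2,fy=4.2,interpolation=cv2.INTER_CUBIC)
cv2.imwrite('pics/t2z.png',cv2.convertScaleAbs(a,alpha=2))
def tri(u,v):
    o1,d1=ray('top',u);o2,d2=ray('scene',v)
    t=np.linalg.lstsq(np.c_[d1,-d2],o2-o1,rcond=None)[0]
    return (o1+d1*t[0]).round(4),(o2+d2*t[1]).round(4)
print(tri((322.5,240.5),(318.5,172.5)))
E
```

```text
(array([0.6002, 0.0457, 0.3099]), array([0.6022, 0.0473, 0.3103]))
```

View pics/t2z.png

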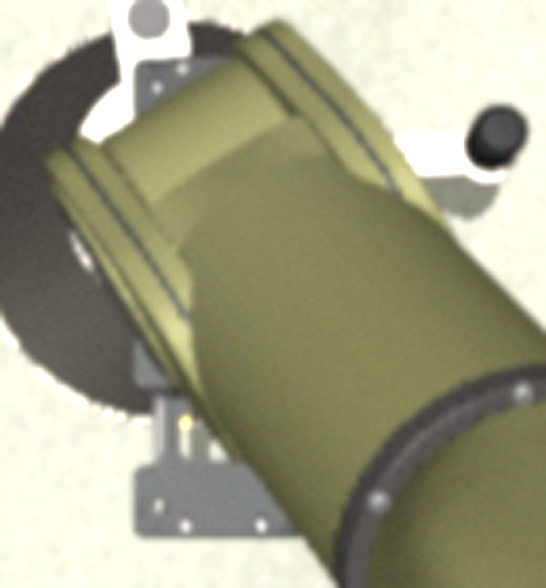

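The clamp has not moved. The triangulated fingertips look about 40 mm higher than the reported pose implies. I'll test this by moving slowly towards the lever, which is safe whichever is right.

Emit:
{"method": "play_rows", "body": {"deltas": [[[1,0.04,0,0,0,0,0],[1,0.07,0,0,0,0,0],[1,0.1,0,0,0,0,0],[1,0.12,0,0,0,0,0],[1,0.13,0,0,0,0,0]]]}}

```text
clock: 2.8
tool_pos: [0.548, 0.0162, 0.1889]
eef_rot: [1.0, 0.0, 0.001, -0.001]
contact_force: [0.1, -0.2, -0.0]
opening: 0.003
```

```bash
python3 - <<'E'
from h import *
tcp()
im=vision.snapshot('scene')[:,:,::-1]; cv2.imwrite('pics/s3.png',cv2.resize(im[150:270,240:360],None,fx=5,fy=5,interpolation=cv2.INTER_CUBIC))
E
```

```text
2.8 [0.548  0.0162 0.1889] yaw 0.0 F [ 0.07 -0.22 -0.03] op 0.003
```

View pics/s3.png

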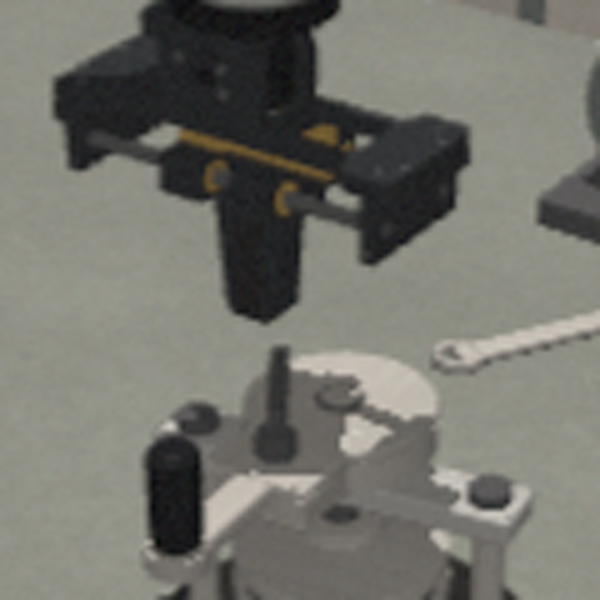

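```bash
python3 - <<'E'
from h import *
for z in (.2,.205,.21,.215,.22): print(z,onz('scene',(240+263.5/5-.5,150+321/5-.5),z))
E
```

```text
0.2 [0.54778715 0.01883034 0.2       ]
0.205 [0.55301441 0.01174926 0.205     ]
0.21 [0.55824167 0.00466818 0.21      ]
0.215 [ 0.56346893 -0.00241289  0.215     ]
0.22 [ 0.56869619 -0.00949397  0.22      ]
```

No force was felt where the reported pose puts contact, so the reported TCP really is about 40 mm below the actual fingers. I'll back off, lower by about 36 mm and check.

Emit:
{"method": "play_rows", "body": {"deltas": [[[1,-0.07,0,0,0,0,0],[1,-0.14,0,0,0,0,0],[1,-0.14,0,0.06,0,0,0],[1,-0.14,0,0.12,0,0,0],[1,-0.14,0,0.12,0,0,0]]]}}

```text
clock: 3.48
tool_pos: [0.5052, 0.0162, 0.152]
eef_rot: [1.0, 0.0, -0.001, -0.001]
contact_force: [-0.2, 0.2, -0.2]
opening: 0.002
```

```bash
python3 - <<'E'
from h import *
tcp()
im=vision.snapshot('scene')[:,:,::-1]; cv2.imwrite('pics/s4.png',cv2.resize(im[150:270,240:360],None,fx=5,fy=5,interpolation=cv2.INTER_CUBIC))
im=vision.snapshot('top')[:,:,::-1]; cv2.imwrite('pics/t4.png',cv2.resize(im[205:365,270:430],None,fx=3.7,fy=3.7,interpolation=cv2.INTER_CUBIC))
E
```

```text
3.48 [0.5052 0.0162 0.152 ] yaw 0.0 F [-0.18  0.22 -0.21] op 0.002
```

View pics/s4.png

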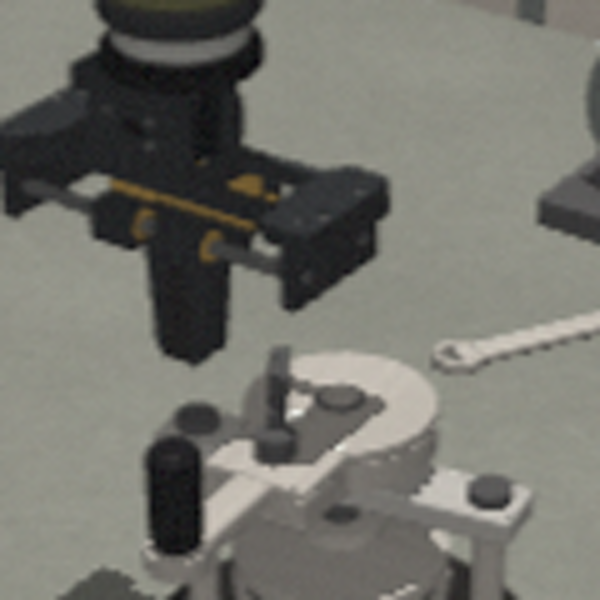

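View pics/t4.png

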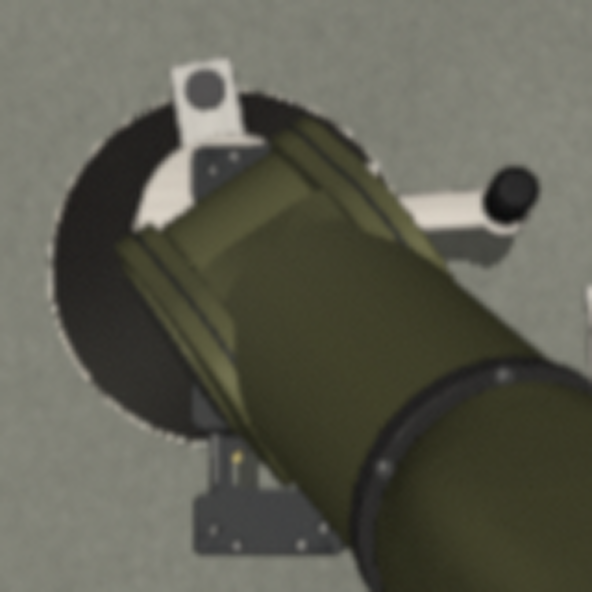

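```bash
python3 - <<'E'
from h import *
for z in (.16,.165,.17,.175,.18): print(z,onz('scene',(278.2,222.2),z)[:2])
print(onz('scene',(240+280/5-.5,150+348/5-.5),.185), "lever top end")
u=onz('top',(270+193/3.7,205+147/3.7),.274); print(u)
E
```

```text
0.16 [0.50236797 0.02211529]
0.165 [0.50762231 0.01543552]
0.17 [0.51287665 0.00875576]
0.175 [0.51813099 0.002076  ]
0.18 [ 0.52338533 -0.00460376]
[0.55378604 0.02346651 0.185     ] lever top end
[0.60014018 0.04675158 0.274     ]
```

Emit:
{"method": "play_rows", "body": {"deltas": [[[1,0.04,0,0.007,0,0,0],[1,0.07,0,0.007,0,0,0],[1,0.1,0,0.007,0,0,0],[1,0.12,0,0.007,0,0,0],[1,0.14,0,0.007,0,0,0]]]}}

```text
clock: 4.2
tool_pos: [0.5466, 0.0182, 0.1507]
eef_rot: [1.0, 0.001, -0.001, -0.002]
contact_force: [-2.7, 1.4, -0.3]
opening: 0.009
```

```bash
python3 - <<'E'
from h import *
tcp()
im=vision.snapshot('scene')[:,:,::-1]; cv2.imwrite('pics/s5.png',cv2.resize(im[150:270,240:360],None,fx=5,fy=5,interpolation=cv2.INTER_CUBIC))
E
```

```text
4.2 [0.5466 0.0182 0.1507] yaw 0.2 F [-2.75  1.38 -0.34] op 0.009
```

View pics/s5.png

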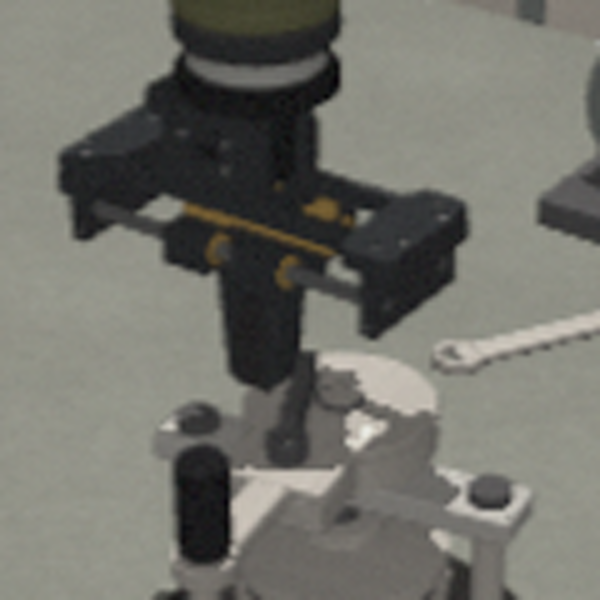

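The handle swung a little anticlockwise, to knob x≈203 in the zoomed view. That is only the ratchet's idle play, because the push torque is about 0.06 Nm against the roughly 0.9 Nm needed to turn the screw. I'll continue in small steps.

Emit:
{"method": "play_rows", "body": {"deltas": [[[1,0.03,0.005,0,0,0,0],[1,0.045,0.005,0,0,0,0],[1,0.06,0.005,0,0,0,0],[1,0.06,0.005,0,0,0,0]]]}}

```text
clock: 4.75
tool_pos: [0.5665, 0.0162, 0.1506]
eef_rot: [1.0, 0.001, -0.0, -0.002]
contact_force: [-3.0, 1.3, 0.5]
opening: 0.004
```

```bash
python3 - <<'E'
from h import *
tcp()
im=vision.snapshot('scene')[:,:,::-1]; cv2.imwrite('pics/s6.png',cv2.resize(im[150:270,240:360],None,fx=5,fy=5,interpolation=cv2.INTER_CUBIC))
E
```

```text
4.75 [0.5665 0.0162 0.1506] yaw 0.1 F [-3.05  1.34  0.53] op 0.004
```

View pics/s6.png

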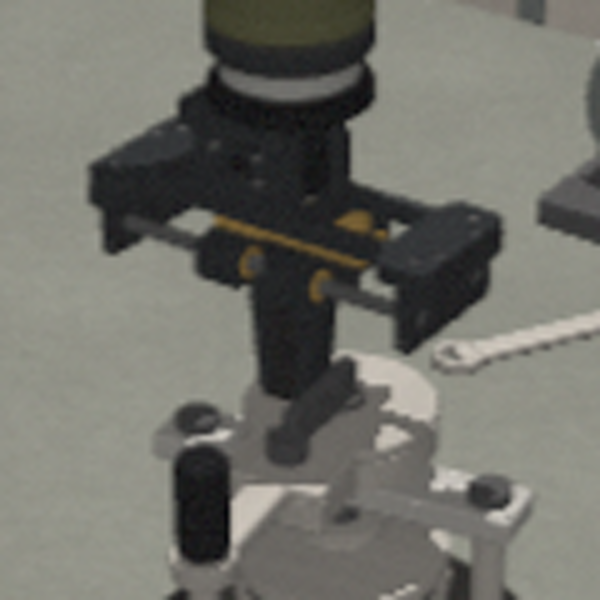

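Emit:
{"method": "play_rows", "body": {"deltas": [[[1,0.03,0,0,0,0,0],[1,0.05,0,0,0,0,0],[1,0.07,0,0,0,0,0],[1,0.08,0,0,0,0,0]]]}}

```text
clock: 5.3
tool_pos: [0.5868, 0.0173, 0.1504]
eef_rot: [1.0, 0.001, -0.004, -0.002]
contact_force: [-15.0, 5.0, 6.7]
opening: 0.005
```

```bash
python3 - <<'E'
from h import *
tcp()
im=vision.snapshot('scene')[:,:,::-1]; cv2.imwrite('pics/s7.png',cv2.resize(im[150:270,240:360],None,fx=5,fy=5,interpolation=cv2.INTER_CUBIC))
E
```

```text
5.3 [0.5868 0.0173 0.1504] yaw 0.1 F [-15.01   4.96   6.67] op 0.005
```

View pics/s7.png

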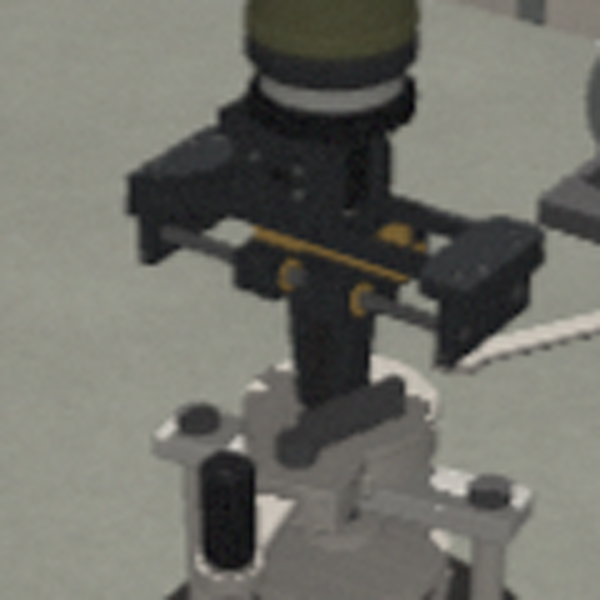

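The force jumped to 15 N at the lever stop, so the lever looks fully over. I'll back off, rise and look.

Emit:
{"method": "play_rows", "body": {"deltas": [[[1,-0.05,0,0,0,0,0],[1,-0.1,0,-0.05,0,0,0],[1,-0.2,0,-0.2,0,0,0],[1,-0.3,0.15,-0.3,0,0,0],[1,-0.4,0.3,-0.3,0,0,0]]]}}

```text
clock: 5.98
tool_pos: [0.4699, -0.0745, 0.2445]
eef_rot: [1.0, 0.002, 0.001, -0.001]
contact_force: [-0.2, -0.8, -0.6]
opening: 0.005
```

Emit:
{"method": "play_rows", "body": {"deltas": [[[-0.5,0,0.2,0,0,0,0],[-0.5,0,0.4,0,0,0,0],[-0.5,0,0.6,0,0,0,0],[-0.5,0,0.7,0,0,0,0]]]}}

```text
clock: 6.48
tool_pos: [0.4701, -0.2899, 0.2452]
eef_rot: [1.0, -0.002, 0.002, 0.001]
contact_force: [-0.6, -0.0, -0.7]
opening: 0.433
```

```bash
python3 - <<'E'
from h import *
tcp()
im=vision.snapshot('top')[:,:,::-1]; cv2.imwrite('pics/t8.png',im);cv2.imwrite('pics/t8z.png',cv2.resize(im[205:325,270:430],None,fx=5,fy=5,interpolation=cv2.INTER_CUBIC))
E
```

```text
6.47 [ 0.4701 -0.2899  0.2452] yaw -0.2 F [-0.6  -0.03 -0.65] op 0.433
```

View pics/t8z.png

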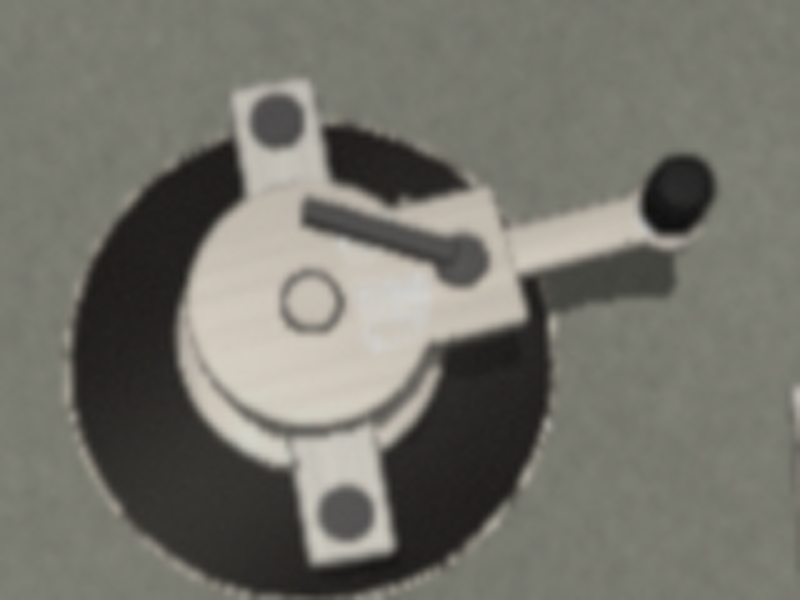

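```bash
python3 - <<'E'
from h import *
Z=lambda x,y:(270+(x+.5)/5-.5,205+(y+.5)/5-.5)
c=onz('top',Z(311,301),.163); p=onz('top',Z(463,259),.185); e=onz('top',Z(308,211),.185)
k=onz('top',Z(681,185),.211); print('c',c,'p',p,'knob',k)
A=lambda v:np.degrees(np.arctan2(v[1],v[0]))
print(A(k-c),np.linalg.norm((k-c)[:2]),A(p-c),A(e-p))
E
```

```text
c [0.58336896 0.03007174 0.163     ] p [ 0.59521753 -0.02612722  0.185     ] knob [ 0.6174756  -0.10436627  0.211     ]
-75.764519715184 0.13869694071613908 -78.09454246870149 72.19077372804838
```

Flipped: the lever stands about 31° to the other side of the handle line, which is about +0.54 rad. The handle is at about -76° world. Next is the knob grip.

```bash
python3 - <<'E'
from h import *
tcp(); print(row([.6165,-.106,.245],0),row([.6165,-.106,.150],0))
E
```

```text
6.53 [ 0.4697 -0.2936  0.245 ] yaw -0.4 F [ 0.65 -3.42  0.32] op 0.479
[ 0.485 -0.629 -0.001  0.001 -0.001 -0.002] [ 0.483 -0.63   0.316  0.001 -0.001 -0.002]
```

Emit:
{"method": "play_rows", "body": {"deltas": [[[-1,0.15,-0.2,0,0,0,0],[-1,0.3,-0.39,0,0,0,0],[-1,0.42,-0.54,0,0,0,0],[-1,0.484,-0.63,0,0,0,0],[-1,0.484,-0.63,0,0,0,0]]], "force": 30}}

```text
clock: 7.15
tool_pos: [0.6188, -0.1005, 0.2464]
eef_rot: [1.0, -0.0, 0.004, 0.001]
contact_force: [0.0, -0.4, 0.1]
opening: 1.0
```

```bash
python3 - <<'E'
from h import *
tcp(); print(row([.6165,-.106,.150],0))
E
```

```text
7.15 [ 0.6188 -0.1005  0.2464] yaw -0.0 F [ 0.   -0.41  0.09] op 1.0
[-0.01   0.018  0.321  0.    -0.003 -0.   ]
```

Emit:
{"method": "play_rows", "body": {"deltas": [[[-1,-0.008,0.018,0.1,0,-0.003,0],[-1,-0.008,0.018,0.22,0,-0.003,0],[-1,-0.008,0.018,0.32,0,-0.003,0],[-1,-0.008,0.018,0.32,0,-0.003,0]]]}}

```text
clock: 7.65
tool_pos: [0.6154, -0.1078, 0.1492]
eef_rot: [1.0, -0.001, -0.002, 0.001]
contact_force: [-0.4, -0.2, -0.1]
opening: 1.001
```

```bash
python3 - <<'E'
from h import *
tcp(); 
im=vision.snapshot('scene')[:,:,::-1]; cv2.imwrite('pics/s9.png',cv2.resize(im[150:270,240:360],None,fx=5,fy=5,interpolation=cv2.INTER_CUBIC))
E
```

```text
7.65 [ 0.6154 -0.1078  0.1492] yaw -0.1 F [-0.38 -0.17 -0.14] op 1.001
```

View pics/s9.png

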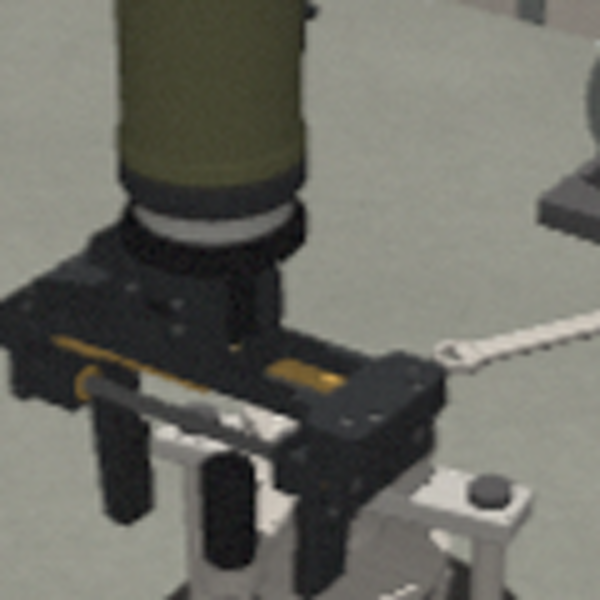

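The fingers straddle the knob, at (230,510) in the zoomed view. I'll close.

Emit:
{"method": "play_rows", "body": {"deltas": [[[1,0,0,0,0,0,0],[1,0,0,0,0,0,0],[1,0,0,0,0,0,0],[1,0,0,0,0,0,0],[1,0,0,0,0,0,0]]], "force": 30}}

```text
clock: 8.32
tool_pos: [0.6169, -0.1073, 0.1509]
eef_rot: [1.0, -0.001, -0.0, 0.001]
contact_force: [0.3, -0.0, 0.6]
opening: 0.457
```

```bash
cat >> h.py <<'E'
C=np.array([.5833,.0300]); RAD=.14
def hs():
    "handle angle from TCP, tangential (clockwise +) force the tool exerts"
    s=get_state(); v=s['tool_pos'][:2]-C; a=np.arctan2(v[1],v[0]); h=np.radians(-80.5)-a
    t=np.array([np.sin(a),-np.cos(a)])  # clockwise tangent
    F=s['contact_force'][:2]; print('t',round(s['clock'],2),'h',round(h,3),'rad',round(np.linalg.norm(v),4),'tang',round(-F@t,2),'radial',round(F@(v/np.linalg.norm(v)),2),'Fz',round(s['contact_force'][2],2),'z',round(s['tool_pos'][2],4),'op',round(s['opening'],3)); return h
def arc(hl,z=None,rad=RAD):
    s=get_state()
    for h in hl:
        a=np.radians(-80.5)-h; P=np.r_[C+rad*np.array([np.cos(a),np.sin(a)]), s['tool_pos'][2] if z is None else z]
        print(round(h,3),list(row(P,0)))
E
python3 - <<'E'
from h import *
tcp();h=hs(); arc(h-np.arange(1,6)*.07,.15)
E
```

```text
8.32 [ 0.6169 -0.1073  0.1509] yaw -0.1 F [ 0.35 -0.03  0.62] op 0.457
t 8.32 h -0.074 rad 0.1414 tang 0.33 radial 0.11 Fz 0.62 z 0.1509 op 0.457
-0.144 [np.float64(0.03), np.float64(-0.013), np.float64(0.003), np.float64(0.001), np.float64(0.0), np.float64(-0.001)]
-0.214 [np.float64(0.061), np.float64(-0.024), np.float64(0.003), np.float64(0.001), np.float64(0.0), np.float64(-0.001)]
-0.284 [np.float64(0.091), np.float64(-0.038), np.float64(0.003), np.float64(0.001), np.float64(0.0), np.float64(-0.001)]
-0.354 [np.float64(0.12), np.float64(-0.053), np.float64(0.003), np.float64(0.001), np.float64(0.0), np.float64(-0.001)]
-0.424 [np.float64(0.148), np.float64(-0.07), np.float64(0.003), np.float64(0.001), np.float64(0.0), np.float64(-0.001)]
```

Emit:
{"method": "play_rows", "body": {"deltas": [[[1,0,0,0,0,0,0],[1,0,0,0,0,0,0],[1,0,0,0,0,0,0],[1,0,0,0,0,0,0]]]}}

```text
clock: 8.82
tool_pos: [0.6167, -0.1072, 0.1508]
eef_rot: [1.0, -0.001, -0.001, 0.001]
contact_force: [-1.4, 0.0, -0.2]
opening: 0.271
```

```bash
sed -i 's/print(round(h,3),list(row(P,0)))/print(round(h,3),row(P,0)[:3].tolist())/' h.py; python3 - <<'E'
from h import *
h=hs(); arc(h-np.arange(1,6)*.06,.15)
E
```

```text
t 8.82 h -0.073 rad 0.1412 tang -1.31 radial -0.33 Fz -0.2 z 0.1508 op 0.271
-0.133 [0.026, -0.011, 0.003]
-0.193 [0.052, -0.021, 0.003]
-0.253 [0.078, -0.031, 0.003]
-0.313 [0.104, -0.043, 0.002]
-0.373 [0.128, -0.057, 0.002]
```

Gripped at an opening of 24 mm. Now the anticlockwise swing.

Emit:
{"method": "play_rows", "body": {"deltas": [[[1,0.026,-0.011,0,0,0,0],[1,0.052,-0.021,0,0,0,0],[1,0.078,-0.031,0,0,0,0],[1,0.104,-0.043,0,0,0,0],[1,0.128,-0.057,0,0,0,0]]]}}

```text
clock: 9.45
tool_pos: [0.6561, -0.0901, 0.1508]
eef_rot: [1.0, -0.001, -0.0, 0.001]
contact_force: [0.1, -3.2, 2.4]
opening: 0.273
```

```bash
python3 - <<'E'
from h import *
h=hs(); arc([h-.06,h-.12,h-.18,-.56,-.57],.15)
E
```

```text
t 9.45 h -0.379 rad 0.1404 tang -1.56 radial 2.74 Fz 2.43 z 0.1508 op 0.273
-0.439 [0.023, -0.017, 0.003]
-0.499 [0.045, -0.033, 0.003]
-0.559 [0.067, -0.051, 0.003]
-0.56 [0.067, -0.051, 0.003]
-0.57 [0.07, -0.054, 0.003]
```

It free-wheels at about 1.6 N. Continuing.

Emit:
{"method": "play_rows", "body": {"deltas": [[[1,0.023,-0.017,0,0,0,0],[1,0.045,-0.033,0,0,0,0],[1,0.06,-0.045,0,0,0,0],[1,0.068,-0.052,0,0,0,0],[1,0.068,-0.052,0,0,0,0]]]}}

```text
clock: 10.07
tool_pos: [0.6771, -0.074, 0.1508]
eef_rot: [1.0, -0.001, 0.0, 0.001]
contact_force: [1.5, -0.4, -0.2]
opening: 0.274
```

```bash
python3 - <<'E'
from h import *
h=hs(); arc(h+np.arange(1,6)*.06,.15)
im=vision.snapshot('scene')[:,:,::-1]; cv2.imwrite('pics/s10.png',cv2.resize(im[150:270,240:360],None,fx=5,fy=5,interpolation=cv2.INTER_CUBIC))
hs()
E
```

```text
t 10.07 h -0.568 rad 0.14 tang 0.87 radial 1.31 Fz -0.2 z 0.1508 op 0.274
-0.508 [-0.021, 0.018, 0.003]
-0.448 [-0.044, 0.035, 0.003]
-0.388 [-0.067, 0.05, 0.003]
-0.328 [-0.091, 0.064, 0.003]
-0.268 [-0.116, 0.077, 0.003]
t 10.12 h -0.567 rad 0.14 tang 1.1 radial 1.43 Fz -0.37 z 0.1508 op 0.273
```

View pics/s10.png

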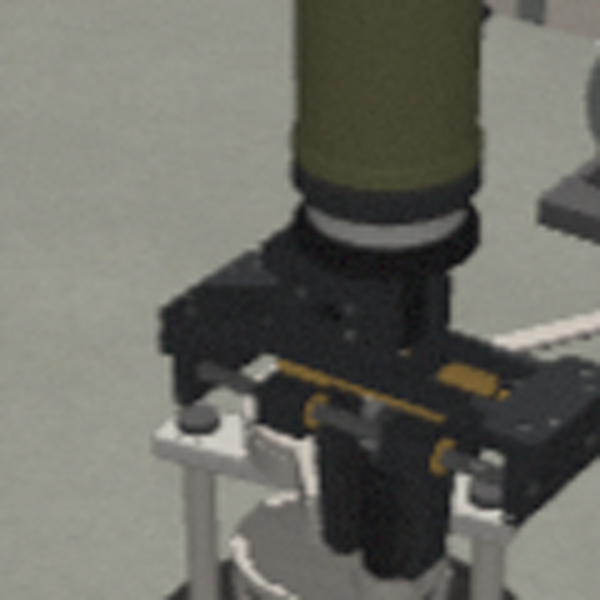

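Step 2 is done, with the handle at about -0.57 and free-wheeling. Now the first tightening stroke.

Emit:
{"method": "play_rows", "body": {"deltas": [[[1,-0.021,0.018,0,0,0,0],[1,-0.044,0.035,0,0,0,0],[1,-0.067,0.05,0,0,0,0],[1,-0.091,0.064,0,0,0,0],[1,-0.116,0.077,0,0,0,0]]]}}

```text
clock: 10.75
tool_pos: [0.6433, -0.0973, 0.1509]
eef_rot: [1.0, -0.001, 0.002, 0.0]
contact_force: [7.8, -1.3, -7.2]
opening: 0.278
```

```bash
python3 - <<'E'
from h import *
h=hs(); arc(h+np.arange(1,6)*.06,.15)
E
```

```text
t 10.75 h -0.275 rad 0.1407 tang 6.56 radial 4.48 Fz -7.18 z 0.1509 op 0.278
-0.215 [-0.027, 0.009, 0.003]
-0.155 [-0.053, 0.019, 0.003]
-0.095 [-0.08, 0.027, 0.003]
-0.035 [-0.107, 0.033, 0.003]
0.025 [-0.135, 0.038, 0.002]
```

Emit:
{"method": "play_rows", "body": {"deltas": [[[1,-0.027,0.012,0.002,0,0,0],[1,-0.053,0.022,0.003,0,0,0],[1,-0.08,0.03,0.003,0,0,0],[1,-0.107,0.036,0.003,0,0,0],[1,-0.135,0.041,0.003,0,0,0]]]}}

```text
clock: 11.38
tool_pos: [0.6051, -0.1097, 0.1507]
eef_rot: [1.0, -0.001, 0.005, 0.0]
contact_force: [6.7, -2.5, -0.9]
opening: 0.27
```

```bash
sed -i 's/RAD=.14$/RAD=.141/' h.py; python3 - <<'E'
from h import *
h=hs(); arc(h+np.arange(1,6)*.06,.15)
E
```

```text
t 11.38 h 0.011 rad 0.1414 tang 6.27 radial 3.55 Fz -0.87 z 0.1507 op 0.27
0.071 [-0.028, 0.002, 0.002]
0.131 [-0.056, 0.004, 0.002]
0.191 [-0.085, 0.004, 0.002]
0.251 [-0.113, 0.003, 0.001]
0.311 [-0.141, -0.0, 0.001]
```

Emit:
{"method": "play_rows", "body": {"deltas": [[[1,-0.028,0.002,0,0,0,0],[1,-0.056,0.004,0,0,0,0],[1,-0.085,0.004,0,0,0,0],[1,-0.113,0.003,0,0,0,0]]]}}

```text
clock: 11.88
tool_pos: [0.5724, -0.1113, 0.1508]
eef_rot: [1.0, -0.002, 0.007, 0.001]
contact_force: [5.8, -4.1, -2.1]
opening: 0.274
```

```bash
python3 - <<'E'
from h import *
h=hs(); arc(h+np.arange(1,5)*.05,.15)
E
```

```text
t 11.88 h 0.243 rad 0.1418 tang 6.1 radial 3.65 Fz -2.09 z 0.1508 op 0.274
0.293 [-0.023, -0.005, 0.002]
0.343 [-0.046, -0.008, 0.002]
0.393 [-0.069, -0.013, 0.002]
0.443 [-0.092, -0.019, 0.001]
```

Emit:
{"method": "play_rows", "body": {"deltas": [[[1,-0.023,-0.004,0,0,0,0],[1,-0.046,-0.007,0,0,0,0],[1,-0.069,-0.012,0,0,0,0],[1,-0.092,-0.018,0,0,0,0]]]}}

```text
clock: 12.38
tool_pos: [0.5456, -0.1069, 0.1508]
eef_rot: [1.0, -0.002, 0.008, 0.001]
contact_force: [4.7, -5.1, -2.0]
opening: 0.276
```

```bash
python3 - <<'E'
from h import *
h=hs(); arc(list(h+np.arange(1,4)*.04)+[-.2,-.55],.15)
E
```

```text
t 12.38 h 0.434 rad 0.142 tang 5.87 radial 3.72 Fz -2.0 z 0.1508 op 0.276
0.474 [-0.017, -0.009, 0.002]
0.514 [-0.035, -0.014, 0.002]
0.554 [-0.053, -0.021, 0.002]
-0.2 [0.294, -0.019, 0.007]
-0.55 [0.434, -0.104, 0.009]
```

Emit:
{"method": "play_rows", "body": {"deltas": [[[1,-0.017,-0.007,0,0,0,0],[1,-0.035,-0.013,0,0,0,0],[1,-0.045,-0.017,0,0,0,0]]]}}

```text
clock: 12.75
tool_pos: [0.5325, -0.1027, 0.1508]
eef_rot: [1.0, -0.003, 0.009, 0.002]
contact_force: [4.3, -4.3, -2.5]
opening: 0.273
```

```bash
python3 - <<'E'
from h import *
h=hs(); arc(h-np.arange(1,6)*.12,.15,.1415)
E
```

```text
t 12.75 h 0.532 rad 0.1421 tang 5.59 radial 2.45 Fz -2.51 z 0.1508 op 0.273
0.412 [0.055, 0.015, 0.004]
0.292 [0.11, 0.025, 0.005]
0.172 [0.167, 0.028, 0.006]
0.052 [0.223, 0.025, 0.007]
-0.068 [0.279, 0.015, 0.008]
```

Emit:
{"method": "play_rows", "body": {"deltas": [[[1,0.055,0.015,0,0,0,0],[1,0.11,0.024,0,0,0,0],[1,0.167,0.027,0,0,0,0],[1,0.223,0.023,0,0,0,0],[1,0.279,0.013,0,0,0,0]]]}}

```text
clock: 13.38
tool_pos: [0.613, -0.1082, 0.1509]
eef_rot: [1.0, -0.003, 0.005, 0.002]
contact_force: [-0.1, -2.8, -5.0]
opening: 0.272
```

```bash
python3 - <<'E'
from h import *
h=hs(); arc([h-.12,h-.24,h-.36,-.55,-.56],.15,.141); print(row(get_state()['tool_pos'],0))
E
```

```text
t 13.38 h -0.046 rad 0.1413 tang -0.67 radial 2.67 Fz -5.04 z 0.1509 op 0.272
-0.166 [0.054, -0.017, 0.003]
-0.286 [0.106, -0.038, 0.004]
-0.406 [0.155, -0.066, 0.004]
-0.55 [0.209, -0.107, 0.005]
-0.56 [0.212, -0.11, 0.005]
[ 0.     0.     0.     0.001 -0.003 -0.002]
```

Emit:
{"method": "play_rows", "body": {"deltas": [[[1,0.054,-0.017,0,0,0,0],[1,0.106,-0.038,0,0,0,0],[1,0.155,-0.066,0,0,0,0],[1,0.208,-0.106,0,0,0,0],[1,0.21,-0.108,0,0,0,0]]]}}

```text
clock: 14.0
tool_pos: [0.6763, -0.0749, 0.1509]
eef_rot: [1.0, -0.002, 0.005, 0.002]
contact_force: [1.4, -1.9, -1.8]
opening: 0.271
```

```bash
python3 - <<'E'
from h import *
h=hs(); arc(h+np.arange(1,5)*.06,.15,.141)
E
```

```text
t 14.0 h -0.559 rad 0.1402 tang -0.18 radial 2.39 Fz -1.81 z 0.1509 op 0.271
-0.499 [-0.02, 0.02, 0.003]
-0.439 [-0.042, 0.037, 0.003]
-0.379 [-0.066, 0.052, 0.002]
-0.319 [-0.09, 0.066, 0.002]
```

Emit:
{"method": "play_rows", "body": {"deltas": [[[1,-0.02,0.02,0,0,0,0],[1,-0.042,0.037,0,0,0,0],[1,-0.066,0.052,0,0,0,0],[1,-0.09,0.066,0,0,0,0]]]}}

```text
clock: 14.5
tool_pos: [0.6503, -0.0938, 0.1509]
eef_rot: [1.0, -0.002, 0.007, 0.0]
contact_force: [8.3, -0.4, -4.6]
opening: 0.275
```

```bash
python3 - <<'E'
from h import *
h=hs(); arc(h+np.arange(1,4)*.05,.15,.141)
E
```

```text
t 14.5 h -0.331 rad 0.1407 tang 7.11 radial 4.36 Fz -4.58 z 0.1509 op 0.275
-0.281 [-0.021, 0.012, 0.003]
-0.231 [-0.042, 0.021, 0.002]
-0.181 [-0.064, 0.03, 0.002]
```

Emit:
{"method": "play_rows", "body": {"deltas": [[[1,-0.021,0.012,0,0,0,0],[1,-0.042,0.022,0,0,0,0],[1,-0.064,0.031,0,0,0,0]]]}}

```text
clock: 14.88
tool_pos: [0.6327, -0.1021, 0.1509]
eef_rot: [1.0, -0.002, 0.01, -0.001]
contact_force: [8.9, 0.7, -6.7]
opening: 0.278
```

```bash
python3 - <<'E'
from h import *
h=hs(); arc(h+np.arange(1,4)*.05,.15,.1413)
E
```

```text
t 14.88 h -0.192 rad 0.1411 tang 8.61 radial 2.44 Fz -6.74 z 0.1509 op 0.278
-0.142 [-0.022, 0.009, 0.002]
-0.092 [-0.045, 0.015, 0.002]
-0.042 [-0.067, 0.021, 0.002]
```

The force is rising at about 11 N/rad, so the foot is on the lid with an estimated 45–50 N. I'll add a little over 0.1 rad.

Emit:
{"method": "play_rows", "body": {"deltas": [[[1,-0.022,0.009,0,0,0,0],[1,-0.045,0.015,0,0,0,0]]]}}

```text
clock: 15.12
tool_pos: [0.6212, -0.106, 0.1508]
eef_rot: [1.0, -0.002, 0.012, -0.002]
contact_force: [10.4, -0.4, -6.4]
opening: 0.274
```

```bash
python3 - <<'E'
from h import *
h=hs(); arc(h+np.arange(1,4)*.03,.15,.1413)
E
```

```text
t 15.12 h -0.106 rad 0.1412 tang 9.88 radial 3.2 Fz -6.42 z 0.1508 op 0.274
-0.076 [-0.014, 0.004, 0.002]
-0.046 [-0.027, 0.007, 0.002]
-0.016 [-0.041, 0.01, 0.002]
```

The tightening stroke took 9.9 N at the knob, which is on target. I'll relax and open.

Emit:
{"method": "play_rows", "body": {"deltas": [[[1,0,0,0,0,0,0],[1,0,0,0,0,0,0]]]}}

```text
clock: 15.38
tool_pos: [0.6216, -0.1059, 0.1508]
eef_rot: [1.0, -0.002, 0.013, -0.003]
contact_force: [5.7, -0.8, -4.3]
opening: 0.276
```

```bash
python3 - <<'E'
from h import *
h=hs()
E
```

```text
t 15.38 h -0.109 rad 0.1412 tang 5.28 radial 2.28 Fz -4.27 z 0.1508 op 0.276
```

Emit:
{"method": "play_rows", "body": {"deltas": [[[-1,0,0,0,0,0,0],[-1,0,0,0,0,0,0],[-1,0,0,0,0,0,0],[-1,0,0,0,0,0,0],[-1,0,0,0,0,0,0]]]}}

```text
clock: 16.0
tool_pos: [0.6214, -0.1058, 0.1509]
eef_rot: [1.0, -0.002, 0.013, -0.003]
contact_force: [-0.3, -0.8, 0.3]
opening: 0.814
```

Emit:
{"method": "play_rows", "body": {"deltas": [[[-1,0,0,-0.1,0,0,0],[-1,0,0,-0.2,0,0,0],[-1,0,0,-0.3,0,0,0],[-1,0,0.1,-0.35,0,0,0],[-1,-0.1,0.25,-0.35,0,0,0]]]}}

```text
clock: 16.62
tool_pos: [0.5908, -0.1799, 0.2564]
eef_rot: [1.0, -0.0, 0.016, -0.003]
contact_force: [-0.5, -1.6, 0.6]
opening: 1.0
```

Emit:
{"method": "play_rows", "body": {"deltas": [[[-1,-0.1,0.2,0,0,0,0],[-1,-0.2,0.35,0,0,0,0],[-1,-0.3,0.5,0,0,0,0],[-1,-0.3,0.5,0,0,0,0]]]}}

```text
clock: 17.12
tool_pos: [0.4965, -0.3357, 0.2517]
eef_rot: [1.0, -0.005, 0.014, -0.002]
contact_force: [0.3, -0.1, -0.1]
opening: 1.0
```

```bash
python3 - <<'E'
from h import *
tcp()
im=vision.snapshot('top')[:,:,::-1]; cv2.imwrite('pics/t12.png',im)
im=vision.snapshot('scene')[:,:,::-1]; cv2.imwrite('pics/s12.png',cv2.resize(im[190:310,240:360],None,fx=5,fy=5,interpolation=cv2.INTER_CUBIC))
E
```

```text
17.12 [ 0.4965 -0.3357  0.2517] yaw -0.6 F [ 0.28 -0.05 -0.06] op 1.0
```

View pics/t12.png

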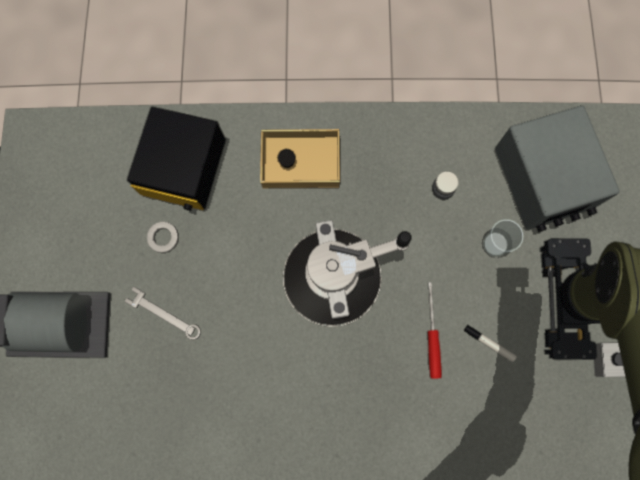

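View pics/s12.png

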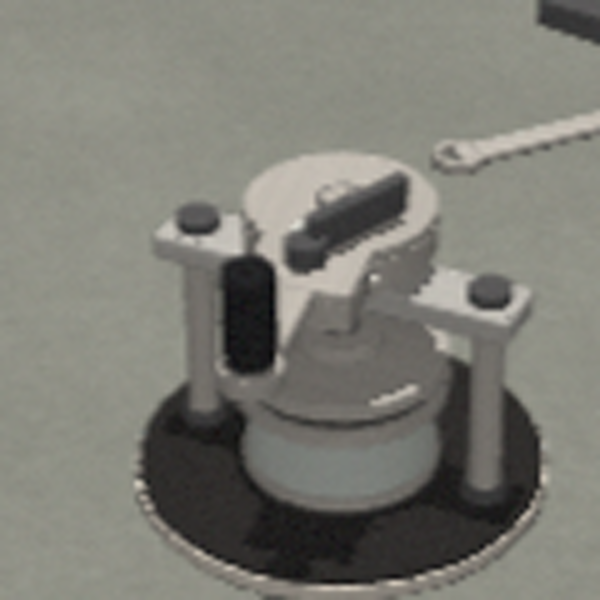

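The foot sits on the lid, the lever is at tightening, and the other objects are at their original pixels (jar at 446,184, beaker at 503,238, screwdriver, marker, spanner and ring). The gripper is clear and open, so I'm handing in.

```bash
python3 - <<'E'
from h import *
s=get_state(); print(abs(s['qd']).max()); print(r.finish_job())
E
```

```text
0.038739512963337164
the job is handed in; nothing more can be done
None
```

The clamp is tightened and the job is handed in, at about 17 s of the 72 s allowed. No verdict was reported.

- **Lever:** I pushed it over to its tightening stop with the closed fingers. The top view then showed it at about +0.54 rad. While it was being pushed, the handle drifted a little anticlockwise, but with far too little torque to turn the screw.
- **Free-wheel check:** I swung the handle anticlockwise to about -0.57 rad, and it took under 2 N at the knob.
- **Tightening:** The first full stroke drove in the air at about 6 N. On the second stroke the force rose at 11–15 N/rad to 9.9 N while moving, which means roughly 75 N on the lid. Standing still it was 5.3 N.
- **Last checks:** The final pictures show the foot on the lid, the lever at tightening, everything else where it was by eye, and the open gripper clear of the clamp. I could not read the lid force or the spindle angle directly, so both are inferred from the force at the knob.
- **Height disagreement:** The reported tool height was about 40 mm lower than where the cameras showed the fingers. A first pass over the lever touched nothing, which confirmed it, so I set heights from the camera images instead.

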